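# Clamp the bottle with the fold-out crank

### The arm

A 6-joint arm with a two-finger parallel gripper is mounted at the origin on a cart in front of the work surface, level with it; the furniture and walls round the work are solid. World frame = base frame: x ahead of the robot, y to its left, z up, the work surface at z = 0. Lengths are in mm, angles in rad, forces in N, time in s.
With the tool pointing down it reaches from about 300 to 775 mm from the base axis. Payload 14.6 kg.
Tool frame: the origin (TCP) lies on the front face of the gripper's body, between the roots of the fingers; the fingertips stand 97 mm ahead of it and the grasp point (between the pads) lies 78 mm ahead of it; z points along the fingers, y is the direction in which the jaws open and shut (so a half turn about z gives the same grasp; the last joint's range is limited). The gripper opens to 94 mm and grips with 3 to 60 N. Pads are 16 mm wide; open, the fingers measure 119 mm over their backs; the gripper's body (75 mm by 177 mm) begins 78 mm behind the grasp point.
Start: joints at [1.18, 0.3, 1.521, -0, 1.321, -0.067], TCP at [174.992, 521.41, 302.646] pointing down, gripper open.
Joint ranges: [-3.03, 3.03], [-0.79, 2.21], [0.23, 2.52], [-1.04, 4.18], [0, 3.07], [-2.55, 2.55]. Speed limits (rad/s): [2.22, 2.22, 2.57, 3.14, 3.14, 3.14].

### API

Orientations are given as [roll, pitch, yaw] about the fixed x, y, z axes, in that order (R = Rz(yaw) Ry(pitch) Rx(roll)).
In Python, from cell import manip, eyes, finder gives the robot as it stands.
- The arm moves only by the tool drive_tool, never from a script. Its argument "rows" is a list of rows, each an object with "offset": the shift along the tool's x, y, z in mm, a list of three; "spin": the turn about the tool's z in degrees; "jaw": the finger opening in mm, from 0 to 94. In form: [{"offset": [dx, dy, dz], "spin": spin, "jaw": jaw}, ...]. A call has 1 to 20 rows; each row shifts and turns the commanded pose from where the row before left it, along the tool's axes as they then stand; what a row does not reach is not made up. A row lasts 1/10 s, in which the tool goes at most 50 mm and 8.59 degrees, less where a joint would pass 70% of its speed; a pose out of reach is approached as far as the arm can. A call is refused whole if a number of a shift passes 50 or a number of a turn 8.59, either way. A call with a gripper value outside its range is refused whole. The fingers move at their own pace and stop on an object; "force" is the grip in N (left out, the last holds). Time passes only in rows, so rows that do not move let the fingers close. It gives the time, the measured TCP pose, the force and the opening at its end, in the units of the state.
- manip.read_state(): the state, without advancing time (a new reading comes with each control period).
- eyes.camera(name): name is "scene" or "top" or "wrist"; returns a dict with "color" (420x560x3 uint8, blue, green, red), "depth" (420x560 float32, mm along the optical axis (not along the pixel's ray), 0 where there is no reading), "vfov" (degrees; the focal length in pixels is half the picture's height over the tangent of half this angle, whatever the lens; pixels are square), "cx", "cy" (the principal point, pixels), "D" ([k1, k2, p1, p2, k3] as OpenCV has them; the pictures are not rectified), "rvec" (rotation vector, rad) and "tvec" (3), from world to camera coordinates, as OpenCV has them. Camera axes: x right, y down, z forward; pixel columns grow to the right and rows downward; lengths in mm; the calibration is good to about 2 mm. A picture is of the moment at which its call begins.
- manip.sign_off(): hands the job in, once; it reports no verdict.
Trained networks look in the newest picture that a camera, given by its name, has taken for a name from the list of things; names that differ only in an ending like _2 or _b are one class to them, and where a whole thing is asked for, a point or a joint stands for the part that bears it (a point fixed in the world has none). Each returns a list of dicts, best first, with "p" (0 to 1); they miss things now and then, are a little off and sometimes report something else, mostly with a low value. They report only what shows in the picture. A call takes as long as a camera call. They do not tell look-alikes from the thing itself.
- finder.find_in(camera, target): "uv" ([column, row] in pixels, amid what is visible of it).
The state is a dict: "clock": time; "joints": joint angles; "qd": joint speeds; "effort": joint torques, N m; "eef_pos": TCP position; "eef_rot": TCP orientation; "wrist_force": force on the tool from outside, world axes, zero at the start; "moment": the same for the moment, N m; "finger_gap": finger opening in mm.
Only numpy, scipy, OpenCV 4.12 (cv2) and the standard library are available. Lean on these libraries where they do the work, as an engineer would, in place of code of your own. Each camera call takes 0.05 s, during which the arm holds its last target. There are 200 camera calls.

### The job

Swing the folded crank handle up until it stands upright, then crank the bench clamp clockwise until its sprung pad holds the glass bottle in the V cradle with a firm but gentle squeeze of about 25 N (15 to 35 N; never over 50 N). Then fold the handle fully back down onto the crank arm, leaving the bottle upright and still clamped. Move the bottle only with the clamp and leave the beaker, pot and petri dish where they stand.

Things in the scene. Friction and masses are not known exactly. Their poses are not given: they have to be found in the camera images.
- clamp: Bench clamp bolted down: aluminium bed 310 x 110 x 10 mm, near one end a grey gear housing 96 x 96 mm (top 60 mm above the bench), near the other a fixed 90 degree V cradle 44 mm high, bolted where it was last needed (not measured). Origin on the bench under the crank's vertical axis (middle of the housing); x axis level, along the bed from crank to cradle; z up.
- crank_axis (a point): Point on the crank's vertical axis at the height of the handle hinge pin, 92 mm above the bench.
- crank (a joint): Turn of the steel crank arm (12 mm wide), rad, growing clockwise seen from above; at 0 the arm points along the clamp's x axis; it starts between 0 and 0.8 and can turn to 9.5. Dry friction of 0.45 N m (6.9 N at the upright handle) holds it when let go; each newton of squeeze adds 0.008 N m, so 25 N adds about 3.1 N at the handle.
- handle (a joint): Fold of the handle about the level pin at the outer end of the crank arm, rad: 0 = folded flat, lying from the pin back over the arm towards the crank axis; 1.57 = upright, stop at 1.60. Its friction (0.06 N m) keeps it where it is left.
- jaw: Steel jaw carriage, 52 mm wide, that slides along the bed, 8 mm towards the cradle per radian of crank. Origin at bed height (10 mm) under its front face, 73 mm from the crank axis when the crank reads 0; x axis as the clamp's. It carries a rubber-faced pad on springs, face 17 mm ahead of the origin, 27 to 65 mm above the bench: 12 N per mm pressed in, 8 mm of travel.
- hinge (a point): Middle of the fold pin, 65 mm from the crank axis, 92 mm above the bench; the pin lies level, across the arm.
- ball (a point): Centre of the black ball knob at the handle's free end, 24 mm in diameter, 46 mm from the fold pin; it spins freely about the slim steel stem (11 mm). Folded, it lies over the arm 19 mm from the crank axis with its centre 92 mm above the bench, 32 mm above the housing; the arm below it (top 76 mm above the bench) is narrower. Upright, its centre is 138 mm above the bench.
- bottle: Small glass bottle with an orange screw cap, 44 mm in diameter, 88 mm high, 0.15 to 0.31 kg, standing loose on the bed (10 mm above the bench) between pad and V cradle. Origin at the centre of its underside, z up. It starts 4 to 12 mm short of its seat in the cradle, so the pad pushes it that far before it is squeezed.
- beaker: Empty glass beaker 49 mm in diameter, 60 mm high, on the bench: a bystander. Origin at the centre of its underside.
- pot: White pot with a yellow screw cap, 52 mm in diameter, 82 mm high, on the bench: a bystander. Origin at the centre of its underside.
- petri_dish: Petri dish 90 mm in diameter, 15 mm high, on the bench: a bystander. Origin at the centre of its underside.
There are look-alikes about, which are no part of the job. What is shaped like the bottle but green is not meant.

How it is judged (in metres and radians):
On the way, in this order (a step that is already met when the one before it is completed fails the run):
1. the handle stands upright, before the pad presses on the bottle (value of joint handle above 1.35 rad and contact force between jaw and bottle below 1 N), for 0.1 s.
2. with the handle up, the jaw's pad squeezes the bottle with 15 N or more (value of joint handle above 1.2 rad and contact force between jaw and bottle above 15 N), for 0.2 s.
At the end, for the whole second after the job is handed in: The handle is folded back to within 0.15 rad of flat, and the bottle stands upright (within 0.15 rad) and still, held between pad and cradle with 15 to 35 N at the pad (value of joint handle below 0.15 rad and contact force between jaw and bottle between 15 and 35 N and angle between bottle's own z axis and vertical below 0.15 rad and linear speed of bottle below 0.02 m/s); the robot touches nothing.
It fails at once if the bottle is squeezed by the pad with more than 50 N (contact force between jaw and bottle above 50 N).
It fails at once if the robot touches the bottle (contact force between any of the fingers, the arm and bottle above 1 N).
It fails at once if the beaker, pot or petri dish is moved by more than 15 mm (distance of any of beaker, pot, petri_dish from where it was at the start of the episode above 0.015 m).
It also fails if it takes over 72 s, if anything falls off the work surface, if the arm or the gripper's body presses on something with over 40 N, if the wrist force passes 120 N, or if a joint passes its speed limit or range.

## Working session

There is one attempt and no reset: what is moved stays moved. The work goes in short steps, Python scripts to look and compute and a tool call to move; the robot and the scene stay as the last step left them, time stands still between calls to the robot, and variables do not carry over. Pictures are saved under pics/ and viewed, about 8 in all and at most 12, crops included, and the job is handed in when it is done.

Besides the shell and the picture viewer there is one more tool, called after "Emit:" as a command line: name --argument value ..., lists and objects as JSON in quotes. drive_tool: Moves the arm, as the interface text tells. Its arguments: {"type":"object","properties":{"rows":{"type":"array","items":{"type":"object","properties":{"offset":{"type":"array","items":{"type":"number"}},"spin":{"type":"number"},"jaw":{"type":"number"}}}},"force":{"type":"number"}},"required":["rows"]}

```bash
ls; mkdir -p pics; cat > h.py <<'E'
import numpy as np, cv2
from cell import manip, eyes, finder
def K(c):
    f=210/np.tan(np.radians(c["vfov"]/2)); return np.array([[f,0,c["cx"]],[0,f,c["cy"]],[0,0,1.]])
def ray(c,uv):
    R=cv2.Rodrigues(np.array(c["rvec"],float))[0]; t=np.array(c["tvec"],float).ravel()
    n=cv2.undistortPoints(np.array([[uv]],float),K(c),np.array(c["D"],float))[0,0]
    return -R.T@t, R.T@np.array([n[0],n[1],1.])
def at_z(c,uv,z):
    o,d=ray(c,uv); return o+d*(z-o[2])/d[2]
def at_d(c,uv,r=1):
    u,v=int(round(uv[0])),int(round(uv[1])); p=c["depth"][max(v-r,0):v+r+1,max(u-r,0):u+r+1]; p=p[p>0]
    o,d=ray(c,uv); return o+d*np.median(p) if len(p) else None
def proj(c,P):
    return cv2.projectPoints(np.array(P,float).reshape(-1,3),np.array(c["rvec"],float),np.array(c["tvec"],float),K(c),np.array(c["D"],float))[0][:,0]
E
python3 - <<'E'
from h import *
print(manip.read_state())
for n in ["top","scene"]:
    c=eyes.camera(n); cv2.imwrite(f"pics/{n}0.png",c["color"]); print(n,c["vfov"],ray(c,(280,210)))
    for t in ["clamp","crank","handle","ball","hinge","jaw","bottle","beaker","pot","petri_dish"]:
        for r in finder.find_in(n,t)[:3]: print(t,np.round(r["uv"]),round(r["p"],2),np.round(at_d(c,r["uv"])))
E
```

```text
pics
{'clock': 0.0, 'joints': array([ 1.18037883e+00,  3.00456802e-01,  1.52157240e+00,  1.69826622e-05,
        1.32072501e+00, -6.65874298e-02]), 'qd': array([-0.00101724,  0.00140907, -0.00156844,  0.00162751,  0.00136237,
        0.00059118]), 'effort': array([ 1.69589268e-03, -5.31794500e+01, -3.52741814e+01,  7.09352433e-02,
        2.43516272e-02, -1.14647382e-04]), 'eef_pos': array([174.94501574, 521.27319684, 302.09778795]), 'eef_rot': array([-3.14043476e+00, -9.37010455e-05,  2.81775832e+00]), 'wrist_force': array([ 0.23565909,  0.36795609, -0.324253  ]), 'moment': array([-0.04220598,  0.01673436,  0.02501127]), 'finger_gap': 93.81178438616091}
top 47.70336613199892 (array([ 357.59526926,   15.22725573, 1414.72971166]), array([ 0.10079048,  0.02382282, -0.99479156]))
clamp [283. 202.] 0.91 [513.  38.  90.]
crank [269. 203.] 0.59 [514.  80.  78.]
crank [281. 202.] 0.43 [515.  44.  95.]
handle [269. 202.] 0.43 [512.  77. 100.]
ball [270. 201.] 0.49 [517.  75. 101.]
hinge [268. 201.] 0.42 [516.  81. 102.]
hinge [282. 204.] 0.22 [510.  42.  92.]
jaw [286. 197.] 0.53 [534.  31. 
[... 210 characters left out ...]
]
petri_dish [183. 238.] 0.73 [417. 334.  14.]
scene 47.085524755178895 (array([  95.89093982,  767.65961378, 1137.0692017 ]), array([ 0.27709872, -0.58409101, -0.76308649]))
clamp [251. 247.] 0.96 [506.  97.  58.]
crank [250. 232.] 0.73 [513.  79. 102.]
crank [268. 212.] 0.5 [512. -29.  70.]
handle [266. 213.] 0.7 [518. -24.  67.]
handle [250. 233.] 0.61 [512.  81. 101.]
ball [249. 233.] 0.4 [513.  85. 102.]
hinge [250. 233.] 0.51 [513.  83. 100.]
hinge [251. 230.] 0.29 [515.  71. 101.]
bottle [267. 210.] 0.8 [513. -26.  81.]
bottle [268. 168.] 0.67 [ 593. -194.   63.]
bottle [309. 239.] 0.55 [370.   4.  58.]
pot [156. 320.] 0.65 [610. 400.  78.]
petri_dish [238. 339.] 0.77 [422. 336.  15.]
```

```bash
python3 - <<'E'
import cv2
a=cv2.resize(cv2.imread("pics/top0.png")[140:290,200:400],None,fx=4,fy=4,interpolation=2)
cv2.imwrite("pics/t0c.png",a)
b=cv2.resize(cv2.imread("pics/scene0.png")[140:290,180:380],None,fx=4,fy=4,interpolation=2)
cv2.imwrite("pics/s0c.png",b)
E
```

```text
(no output)
```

View pics/t0c.png

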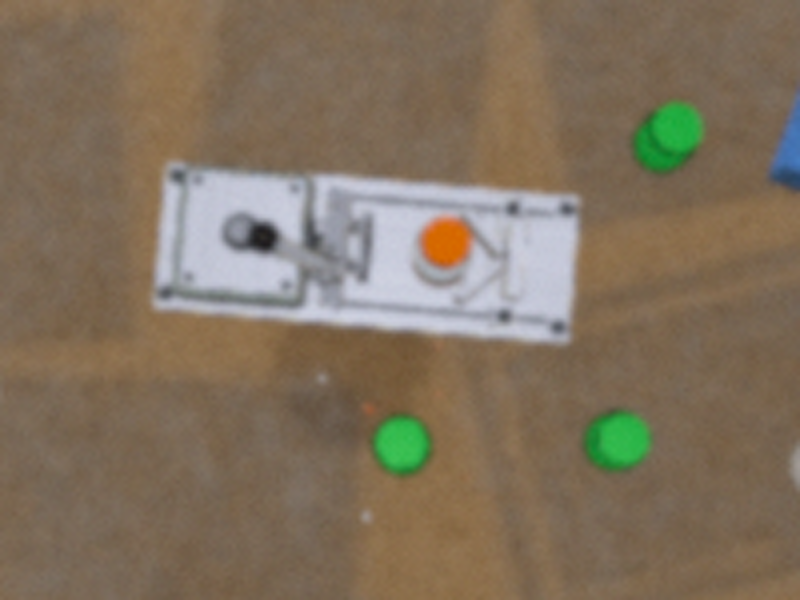

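View pics/s0c.png

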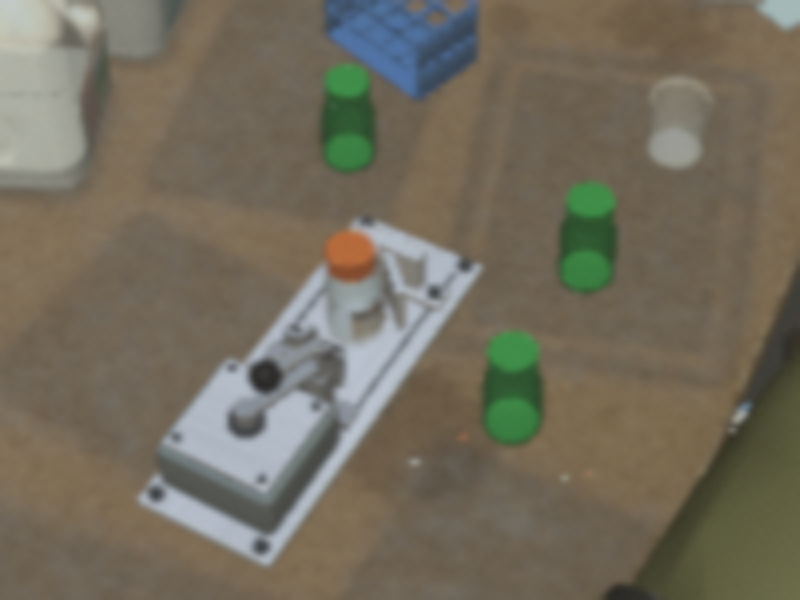

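The job's bottle is the orange-capped one at top full-image (311,201). The three green ones at about (300,251), (354,250) and (369,173) are decoys. The hub is near (260,198) and the black ball near (265,199). The clamp's x axis runs along about world −y.

```bash
python3 - <<'E'
from h import *
c=eyes.camera("top")
f=lambda p:(200+(p[0]+.5)/4-.5,140+(p[1]+.5)/4-.5)
P=[at_z(c,f(p),10) for p in [(167,162),(580,195),(570,343),(153,308)]]
for p in P: print(np.round(p,1))
ex=(P[1]+P[2]-P[0]-P[3]);ex/=np.linalg.norm(ex);yaw=np.arctan2(ex[1],ex[0]);print("yaw",yaw,ex)
print([np.linalg.norm(P[i]-P[(i+1)%4]).round(1) for i in range(4)])
for n,p,z in [("ball",(263,237),92),("hub",(240,231),80),("armend",(338,268),85),("cap",(446,242),98)]: print(n,np.round(at_z(c,f(p),z),1))
H=[at_z(c,f(p),60) for p in [(180,165),(313,178),(303,305),(175,295)]]
print("housing",np.round(H,1),np.mean(H,0))
E
```

```text
[590.  164.5  10. ]
[ 564.4 -143.9   10. ]
[ 453.9 -135.1   10. ]
[480.4 174.   10. ]
yaw -1.6549249485217863 [-0.08402942 -0.99646327  0.        ]
[np.float64(309.5), np.float64(110.9), np.float64(310.2), np.float64(110.0)]
ball [523.1  88.   92. ]
hub [528.9 104.9  80. ]
armend [501.9  35.5  85. ]
cap [518.6 -40.1  98. ]
housing [[579.5 149.8  60. ]
 [569.8  53.8  60. ]
 [478.   60.9  60. ]
 [485.3 152.6  60. ]] [528.16047176 104.29949282  60.        ]
```

Emit:
drive_tool --rows '[{"offset":[-29.2,-18.7,0],"jaw":50},{"offset":[-29.2,-18.7,0],"jaw":50},{"offset":[-29.2,-18.7,0],"jaw":50},{"offset":[-29.2,-18.7,0],"jaw":50},{"offset":[-29.2,-18.7,0],"jaw":50},{"offset":[-29.2,-18.7,0],"jaw":50},{"offset":[-29.2,-18.7,0],"jaw":50},{"offset":[-29.2,-18.7,0],"jaw":50},{"offset":[-29.2,-18.7,0],"jaw":50},{"offset":[-29.2,-18.7,0],"jaw":50},{"offset":[-29.2,-18.7,0],"jaw":50},{"offset":[-29.2,-18.7,0],"jaw":50},{"offset":[-29.2,-18.7,0],"jaw":50},{"offset":[-29.2,-18.7,0],"jaw":50},{"offset":[-29.2,-18.7,0],"jaw":50},{"offset":[-29.2,-18.7,0],"jaw":50}]'

```text
validation failed for argument at $.ro...
```

Emit:
drive_tool --rows '[{"spin":8.45,"jaw":50},{"spin":8.45,"jaw":50},{"spin":8.45,"jaw":50},{"spin":8.45,"jaw":50},{"spin":8.45,"jaw":50},{"spin":8.45,"jaw":50},{"spin":8.45,"jaw":50},{"spin":8.45,"jaw":50},{"spin":8.45,"jaw":50},{"spin":8.45,"jaw":50},{"spin":8.45,"jaw":50},{"jaw":50}]'

```text
validation failed for argument at $.ro...
```

```bash
python3 - <<'E'
from h import *
c=eyes.camera("wrist"); cv2.imwrite("pics/w1.png",c["color"]); s=manip.read_state(); print(s["clock"],s["eef_pos"],s["eef_rot"],s["joints"],s["wrist_force"]); print(ray(c,(280,210)))
for t in ["ball","hinge","bottle","jaw","crank"]:
    for r in finder.find_in("wrist",t)[:2]: print(t,np.round(r["uv"]),round(r["p"],2),at_d(c,r["uv"]))
E
```

```text
1.2 [174.99964765 521.41914552 302.65020437] [ 3.14157308e+00 -6.60067496e-06  2.81778523e+00] [ 1.18039069e+00  2.99911854e-01  1.52097372e+00  8.14221317e-06
  1.32068799e+00 -6.66002281e-02] [ 0.0867504  -0.30603836 -0.14033531]
(array([ 99.07659661, 546.80768182, 383.61297812]), array([ 0.27396873, -0.0838637 , -0.95817695]))
```

View pics/w1.png

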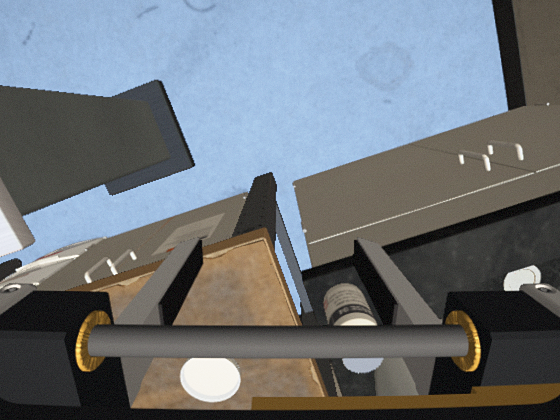

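The move was refused because every row needs all three keys. The picture shows only the start area.

Emit:
drive_tool --rows '[{"offset":[-29.2,-18.7,0],"spin":0,"jaw":50},{"offset":[-29.2,-18.7,0],"spin":0,"jaw":50},{"offset":[-29.2,-18.7,0],"spin":0,"jaw":50},{"offset":[-29.2,-18.7,0],"spin":0,"jaw":50},{"offset":[-29.2,-18.7,0],"spin":0,"jaw":50},{"offset":[-29.2,-18.7,0],"spin":0,"jaw":50},{"offset":[-29.2,-18.7,0],"spin":0,"jaw":50},{"offset":[-29.2,-18.7,0],"spin":0,"jaw":50},{"offset":[-29.2,-18.7,0],"spin":0,"jaw":50},{"offset":[-29.2,-18.7,0],"spin":0,"jaw":50},{"offset":[-29.2,-18.7,0],"spin":0,"jaw":50},{"offset":[-29.2,-18.7,0],"spin":0,"jaw":50},{"offset":[-29.2,-18.7,0],"spin":0,"jaw":50},{"offset":[-29.2,-18.7,0],"spin":0,"jaw":50},{"offset":[-29.2,-18.7,0],"spin":0,"jaw":50},{"offset":[-29.2,-18.7,0],"spin":0,"jaw":50}]'

```text
clock: 3.05
eef_pos: [523.5, 87.8, 302.7]
eef_rot: [3.142, 0.0, 2.818]
wrist_force: [-0.3, 0.3, -0.6]
finger_gap: 50.3
```

Emit:
drive_tool --rows '[{"offset":[0,0,0],"spin":8.45,"jaw":50},{"offset":[0,0,0],"spin":8.45,"jaw":50},{"offset":[0,0,0],"spin":8.45,"jaw":50},{"offset":[0,0,0],"spin":8.45,"jaw":50},{"offset":[0,0,0],"spin":8.45,"jaw":50},{"offset":[0,0,0],"spin":8.45,"jaw":50},{"offset":[0,0,0],"spin":8.45,"jaw":50},{"offset":[0,0,0],"spin":8.45,"jaw":50},{"offset":[0,0,0],"spin":8.45,"jaw":50},{"offset":[0,0,0],"spin":8.45,"jaw":50},{"offset":[0,0,0],"spin":8.45,"jaw":50},{"offset":[0,0,0],"spin":0,"jaw":50}]'

```text
clock: 4.25
eef_pos: [522.7, 89.1, 302.7]
eef_rot: [3.142, -0.0, 1.193]
wrist_force: [0.0, -0.7, 0.6]
finger_gap: 50.2
```

```bash
python3 - <<'E'
from h import *
c=eyes.camera("wrist"); cv2.imwrite("pics/w2.png",c["color"]); s=manip.read_state(); print(s["clock"],s["eef_pos"],s["eef_rot"],s["joints"],s["wrist_force"]); print(ray(c,(280,210)))
for t in ["ball","hinge","bottle","jaw","crank"]:
    for r in finder.find_in("wrist",t)[:2]: print(t,np.round(r["uv"]),round(r["p"],2),at_d(c,r["uv"]))
E
```

```text
4.3 [522.71662527  89.11429389 302.66096349] [ 3.14157099e+00 -3.29104527e-05  1.19873888e+00] [9.97752924e-02 2.55921171e-01 1.57705443e+00 2.01591392e-05
 1.30858280e+00 4.71827513e-01] [ 0.08617254 -0.41032807 -1.0042177 ]
(array([552.46721742, 163.55543098, 383.6320332 ]), array([-0.09819326, -0.2691254 , -0.95818821]))
ball [277. 214.] 0.58 [520.0890232   82.46066169 105.13615104]
hinge [312. 295.] 0.43 [518.64282041 -23.41414749  83.3248318 ]
bottle [311. 294.] 0.83 [517.43612521 -24.48320338  80.1909862 ]
bottle [256. 380.] 0.66 [ 396.10140528 -149.57692542   39.03020359]
jaw [309. 229.] 0.9 [540.54181748  38.18547723  54.05708153]
crank [281. 215.] 0.59 [522.73905026  80.28570504 105.23416291]
```

View pics/w2.png

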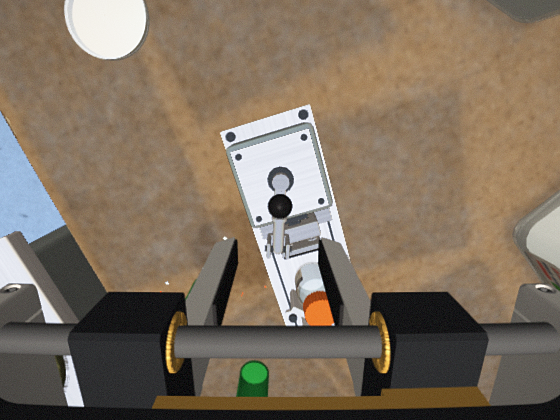

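The wrist view shows the ball at (280,206), the hub at (281,178), and the fork and hinge near (279,243). I'll enlarge it to measure more accurately.

```bash
python3 - <<'E'
from h import *
im=cv2.imread("pics/w2.png")
cv2.imwrite("pics/w2c.png",cv2.resize(im[100:260,210:350],None,fx=5,fy=5,interpolation=2)[:, :700][:600*2])
cv2.imwrite("pics/w2c.png",cv2.resize(im[100:260,210:350],(525,600),interpolation=2))
c=eyes.camera("wrist")
g=im.max(2).astype(int); m=np.zeros_like(g,np.uint8); m[190:225,262:298]=(g[190:225,262:298]<60)
n,l,st,ce=cv2.connectedComponentsWithStats(m); i=1+st[1:,4].argmax(); print(st[i],ce[i],at_z(c,ce[i],92))
for nme,p,z in [("hub",(281,178),80),("hinge",(279,243),92)]: print(nme,at_z(c,p,z), at_d(c,p))
E
```

```text
[268 194  24  24 433] [279.67898383 205.82678984] [523.84345743  85.69667134  92.        ]
hub [534.21354006 108.54120356  80.        ] [534.06057542 108.07002942  77.40631927]
hinge [509.14734914  49.80456599  92.        ] [509.86093994  51.6958447   96.8425284 ]
```

View pics/w2c.png

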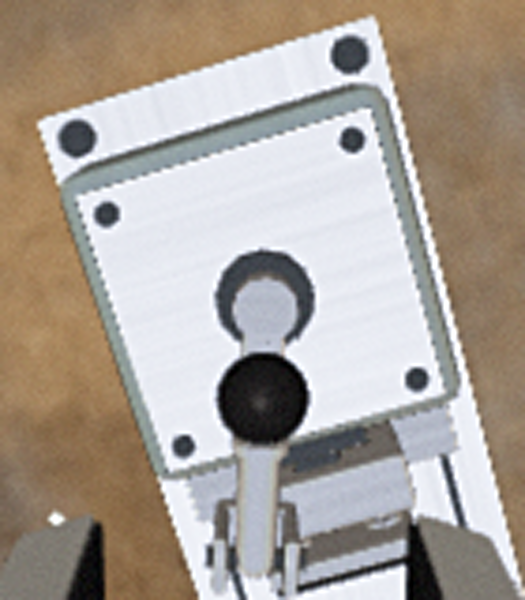

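```bash
python3 - <<'E'
from h import *
c=eyes.camera("wrist")
f=lambda p:(210+(p[0]+.5)/3.75-.5,100+(p[1]+.5)/3.75-.5)
for n,p,z in [("axis",(266,303),76),("hinge",(255,560),92),("b1",(106,213),60),("b2",(352,139),60),("b3",(417,378),60),("b4",(184,445),60)]: print(n,np.round(at_z(c,f(p),z),1),np.round(at_d(c,f(p)),1))
B=np.array([at_z(c,f(p),60) for p in [(106,213),(352,139),(417,378),(184,445)]]); print(B.mean(0), (B[2]+B[3]-B[0]-B[1]), np.arctan2(*(B[2]+B[3]-B[0]-B[1])[[1,0]]))
s=manip.read_state();print(s["eef_pos"],s["eef_rot"])
E
```

```text
axis [532.7 105.7  76. ] [532.7 105.8  76.8]
hinge [505.5  44.3  92. ] [506.2  46.1  96.5]
b1 [499.9 142.1  60. ] [500.1 142.2  61.4]
b2 [569.7 136.2  60. ] [569.6 136.3  61.1]
b3 [563.9  66.7  60. ] [563.9  67.   61.1]
b4 [494.4  72.3  60. ] [494.5  72.5  60.6]
[531.96056224 104.32555709  60.        ] [ -11.2236302  -139.34764717    0.        ] -1.6511669244932818
[522.70017577  89.10881994 302.64138801] [-3.14155718e+00  3.38912153e-05  1.19671526e+00]
```

Two independent estimates agree. The axis is at about (531.5,104), the ball at (523.8,85.7,92), and the ball-to-hinge distance measures 45.3 mm against the stated 46. The crank reads about 0.33. Next I descend and grip.

Emit:
drive_tool --rows '[{"offset":[0,0,0],"spin":2.3,"jaw":50},{"offset":[-2.7,2.4,20],"spin":0,"jaw":50},{"offset":[0,0,30],"spin":0,"jaw":50},{"offset":[0,0,30],"spin":0,"jaw":50},{"offset":[0,0,20],"spin":0,"jaw":50},{"offset":[0,0,20],"spin":0,"jaw":50},{"offset":[0,0,12.6],"spin":0,"jaw":50},{"offset":[0,0,0],"spin":0,"jaw":30},{"offset":[0,0,0],"spin":0,"jaw":10},{"offset":[0,0,0],"spin":0,"jaw":10},{"offset":[0,0,0],"spin":0,"jaw":10},{"offset":[0,0,0],"spin":0,"jaw":10},{"offset":[0,0,0],"spin":0,"jaw":10}]' --force 20

```text
clock: 5.95
eef_pos: [523.8, 85.9, 170.4]
eef_rot: [3.141, -0.001, 1.156]
wrist_force: [-2.0, 3.7, 0.4]
finger_gap: 22.6
```

```bash
python3 - <<'E'
from h import *
c=eyes.camera("scene"); s=manip.read_state();print(s["clock"],s["eef_pos"],s["eef_rot"],s["wrist_force"],s["moment"],s["finger_gap"])
E
```

```text
6.0 [523.81587128  85.91945675 170.31003698] [ 3.14149602e+00 -5.03414854e-04  1.15548630e+00] [-2.12108529  5.15700412  1.89253881] [ 0.59585256  0.46998956 -0.00539849] 22.8863206948989
```

Emit:
drive_tool --rows '[{"offset":[-0.55,0,-7.1],"spin":0,"jaw":10},{"offset":[-1.64,0,-6.93],"spin":0,"jaw":10},{"offset":[-2.69,0,-6.6],"spin":0,"jaw":10},{"offset":[-3.68,0,-6.1],"spin":0,"jaw":10},{"offset":[-4.58,0,-5.46],"spin":0,"jaw":10},{"offset":[-5.36,0,-4.68],"spin":0,"jaw":10},{"offset":[-6.03,0,-3.81],"spin":0,"jaw":10},{"offset":[-6.53,0,-2.83],"spin":0,"jaw":10},{"offset":[-6.89,0,-1.78],"spin":0,"jaw":10},{"offset":[-7.09,0,-0.7],"spin":0,"jaw":10},{"offset":[0,0,0],"spin":0,"jaw":10},{"offset":[0,0,0],"spin":0,"jaw":10}]'

```text
clock: 7.2
eef_pos: [505.4, 44.0, 216.6]
eef_rot: [3.142, 0.0, 1.155]
wrist_force: [-5.3, 2.2, 2.5]
finger_gap: 22.8
```

```bash
python3 - <<'E'
from h import *
c=eyes.camera("scene"); s=manip.read_state();print(s["clock"],s["eef_pos"],s["eef_rot"],s["wrist_force"],s["moment"],s["finger_gap"])
cv2.imwrite("pics/s3.png",cv2.resize(c["color"][170:270,190:325],None,fx=5,fy=5,interpolation=2))
E
```

```text
7.25 [505.40779538  44.00891409 216.58568295] [3.14156593e+00 4.25645115e-05 1.15505912e+00] [-6.31029848  1.97647018  2.28657286] [0.36194725 1.06010301 0.07066191] 22.617220613939672
```

View pics/s3.png

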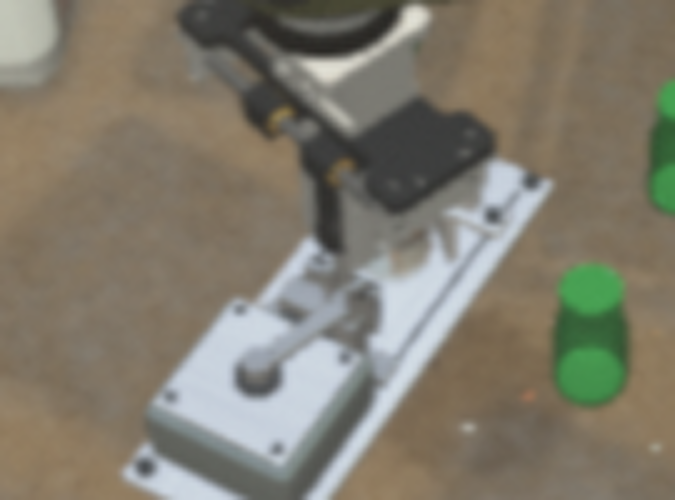

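The handle is upright, with the ball between the fingers and the bare arm below. The measured ball gives a radius of 65.4 mm, which fits the axis. Now I compute the crank rows.

```bash
cat > arc.py <<'E'
import numpy as np, json, sys
# arc.py alpha0 step n : crank rows in the tool frame (tool yaw fixed)
a0,st,n=map(float,sys.argv[1:4]); R=64.8
a=a0+st*np.arange(int(n)+1); p=np.round(R*np.c_[np.cos(a),np.sin(a)],1); d=np.round(np.diff(p,axis=0),1)
print(a[-1], ", ".join(json.dumps({"offset":[float(x),float(y),0],"spin":0,"jaw":10}) for x,y in d))
E
python3 arc.py 3.136 0.12 20
```

```text
5.536 {"offset": [0.4, -7.8, 0], "spin": 0, "jaw": 10}, {"offset": [1.4, -7.7, 0], "spin": 0, "jaw": 10}, {"offset": [2.2, -7.4, 0], "spin": 0, "jaw": 10}, {"offset": [3.2, -7.1, 0], "spin": 0, "jaw": 10}, {"offset": [3.9, -6.7, 0], "spin": 0, "jaw": 10}, {"offset": [4.7, -6.2, 0], "spin": 0, "jaw": 10}, {"offset": [5.5, -5.5, 0], "spin": 0, "jaw": 10}, {"offset": [6.0, -4.9, 0], "spin": 0, "jaw": 10}, {"offset": [6.6, -4.1, 0], "spin": 0, "jaw": 10}, {"offset": [7.1, -3.3, 0], "spin": 0, "jaw": 10}, {"offset": [7.4, -2.4, 0], "spin": 0, "jaw": 10}, {"offset": [7.6, -1.5, 0], "spin": 0, "jaw": 10}, {"offset": [7.7, -0.6, 0], "spin": 0, "jaw": 10}, {"offset": [7.8, 0.3, 0], "spin": 0, "jaw": 10}, {"offset": [7.7, 1.3, 0], "spin": 0, "jaw": 10}, {"offset": [7.4, 2.2, 0], "spin": 0, "jaw": 10}, {"offset": [7.2, 3.0, 0], "spin": 0, "jaw": 10}, {"offset": [6.7, 3.9, 0], "spin": 0, "jaw": 10}, {"offset": [6.2, 4.7, 0], "spin": 0, "jaw": 10}, {"offset": [5.6, 5.4, 0], "spin": 0, "jaw": 10}
```

Emit:
drive_tool --rows '[{"offset":[0.4,-7.8,0],"spin":0,"jaw":10},{"offset":[1.4,-7.7,0],"spin":0,"jaw":10},{"offset":[2.2,-7.4,0],"spin":0,"jaw":10},{"offset":[3.2,-7.1,0],"spin":0,"jaw":10},{"offset":[3.9,-6.7,0],"spin":0,"jaw":10},{"offset":[4.7,-6.2,0],"spin":0,"jaw":10},{"offset":[5.5,-5.5,0],"spin":0,"jaw":10},{"offset":[6.0,-4.9,0],"spin":0,"jaw":10},{"offset":[6.6,-4.1,0],"spin":0,"jaw":10},{"offset":[7.1,-3.3,0],"spin":0,"jaw":10}]' --force 40

```text
clock: 8.25
eef_pos: [466.5, 105.8, 216.7]
eef_rot: [3.14, 0.001, 1.155]
wrist_force: [-3.0, -7.5, 4.1]
finger_gap: 22.0
```

```bash
python3 - <<'E'
from h import *
c=eyes.camera("top"); s=manip.read_state();print(s["clock"],s["eef_pos"],s["eef_rot"],s["wrist_force"],s["moment"],s["finger_gap"])
d=s["eef_pos"][:2]-[531.5,104]; print(np.hypot(*d),np.arctan2(d[1],d[0]))
for t in ["bottle","jaw","ball"]:
    for r in finder.find_in("top",t)[:3]: print(t,np.round(r["uv"]),round(r["p"],2),at_d(c,r["uv"]))
E
```

```text
8.3 [466.47824586 106.64822006 216.6892916 ] [3.14019657e+00 6.63861583e-04 1.15529101e+00] [-3.06655961 -5.0615361   4.21385634] [-0.82754783  0.79264183 -0.0363959 ] 22.190020762941973
65.07566043432975 3.1008869348059536
bottle [310. 206.] 0.7 [503.87336571 -37.69632843  91.79168194]
bottle [301. 252.] 0.55 [373.37881584 -11.77711933  88.08105664]
bottle [366. 172.] 0.49 [ 599.10265251 -196.17890091   88.81316686]
jaw [289. 200.] 0.87 [525.64794195  22.43674392  53.49039608]
jaw [309. 205.] 0.63 [505.49126184 -34.03823015  92.50708467]
ball [163. 168.] 0.63 [612.73617568 378.9951259   82.20493609]
```

Emit:
drive_tool --rows '[{"offset":[7.4,-2.4,0],"spin":0,"jaw":10},{"offset":[7.6,-1.5,0],"spin":0,"jaw":10},{"offset":[7.7,-0.6,0],"spin":0,"jaw":10},{"offset":[7.8,0.3,0],"spin":0,"jaw":10},{"offset":[7.7,1.3,0],"spin":0,"jaw":10},{"offset":[7.4,2.2,0],"spin":0,"jaw":10},{"offset":[7.2,3.0,0],"spin":0,"jaw":10},{"offset":[6.7,3.9,0],"spin":0,"jaw":10},{"offset":[6.2,4.7,0],"spin":0,"jaw":10},{"offset":[5.6,5.4,0],"spin":0,"jaw":10}]'

```text
clock: 9.45
eef_pos: [510.7, 164.3, 216.6]
eef_rot: [3.14, 0.001, 1.155]
wrist_force: [-4.6, -9.9, 5.7]
finger_gap: 22.3
```

```bash
cat > look.py <<'E'
from h import *
import sys
c=eyes.camera("top"); s=manip.read_state(); n=sys.argv[1]; cv2.imwrite(f"pics/raw{n}.png",c["color"])
print(s["clock"],np.round(s["eef_pos"],2),np.round(s["eef_rot"],4),s["finger_gap"])
d=s["eef_pos"][:2]-[531.5,104]; phi=np.arctan2(d[1],d[0]); q=(-1.652-phi)%(2*np.pi)
t=np.array([np.sin(phi),-np.cos(phi)]); F=s["wrist_force"][:2]
print("r",np.hypot(*d),"phi",phi,"q",q,"Ft",F@t,"Fr",F@[np.cos(phi),np.sin(phi)],"Fz",s["wrist_force"][2])
# orange cap, top plane z=98 : along-bed coordinate
hsv=cv2.cvtColor(c["color"],cv2.COLOR_BGR2HSV); m=cv2.inRange(hsv,(3,150,120),(18,255,255)); m[:,:290]=0;m[:,335:]=0;m[:185]=0;m[225:]=0
M=cv2.moments(m); p=at_z(c,(M["m10"]/M["m00"],M["m01"]/M["m00"]),98); ex=np.array([-.081,-.9967])
print("cap",M["m00"]/255,p,"along",(p[:2]-[531.5,104])@ex)
E
python3 look.py 1; python3 arc.py 5.536 0.12 10
```

```text
9.5 [511.5  164.45 216.65] [3.1395e+00 8.0000e-04 1.1551e+00] 22.030151426535426
r 63.66814574591558 phi 1.8903398645837535 q 2.740845442595833 Ft -3.5936390151006226 Fr -6.026852681905454 Fz 4.372029848571762
cap 102.0 [518.74444778 -39.93417764  98.        ] along 144.4923945885766
6.736 {"offset": [5.0, 6.0, 0], "spin": 0, "jaw": 10}, {"offset": [4.1, 6.5, 0], "spin": 0, "jaw": 10}, {"offset": [3.4, 7.0, 0], "spin": 0, "jaw": 10}, {"offset": [2.5, 7.4, 0], "spin": 0, "jaw": 10}, {"offset": [1.6, 7.6, 0], "spin": 0, "jaw": 10}, {"offset": [0.7, 7.7, 0], "spin": 0, "jaw": 10}, {"offset": [-0.3, 7.8, 0], "spin": 0, "jaw": 10}, {"offset": [-1.2, 7.7, 0], "spin": 0, "jaw": 10}, {"offset": [-2.1, 7.5, 0], "spin": 0, "jaw": 10}, {"offset": [-2.9, 7.1, 0], "spin": 0, "jaw": 10}
```

Emit:
drive_tool --rows '[{"offset":[-1.5,1.4,0],"spin":0,"jaw":10},{"offset":[5.0,6.0,0],"spin":0,"jaw":10},{"offset":[4.1,6.5,0],"spin":0,"jaw":10},{"offset":[3.4,7.0,0],"spin":0,"jaw":10},{"offset":[2.5,7.4,0],"spin":0,"jaw":10}]'

```text
clock: 10.0
eef_pos: [541.7, 165.8, 216.6]
eef_rot: [3.142, 0.0, 1.155]
wrist_force: [-8.4, -3.8, 6.8]
finger_gap: 22.4
```

```bash
python3 look.py 2; python3 -c "
from h import *
c=eyes.camera('scene');cv2.imwrite('pics/s4.png',cv2.resize(c['color'][170:270,190:325],None,fx=5,fy=5,interpolation=2))"
```

```text
10.05 [542.57 165.55 216.59] [3.1411e+00 2.0000e-04 1.1551e+00] 22.364556941775717
r 62.533814964103584 phi 1.3929082190017181 q 3.238277088177868 Ft -4.135466215414 Fr -2.572313876611295 Fz 6.578519574009264
cap 102.0 [518.74444778 -39.93417764  98.        ] along 144.4923945885766
```

View pics/s4.png

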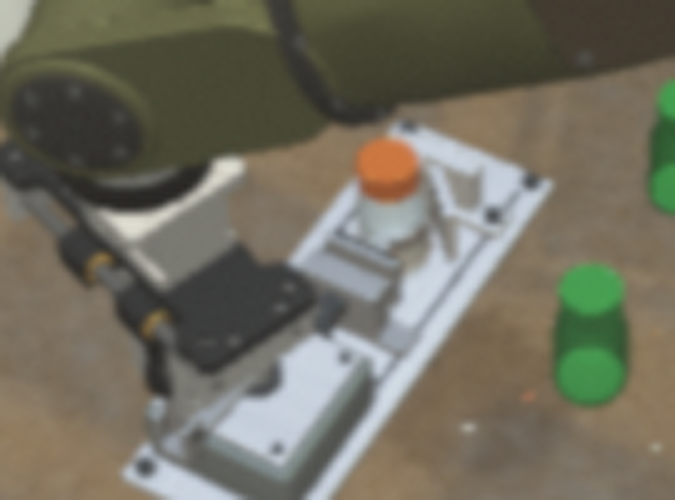

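The jaw is advancing cleanly towards the bottle, which hasn't been touched yet. I carry on.

Emit:
drive_tool --rows '[{"offset":[1.6,7.6,0],"spin":0,"jaw":10},{"offset":[0.7,7.7,0],"spin":0,"jaw":10},{"offset":[-0.3,7.8,0],"spin":0,"jaw":10},{"offset":[-1.2,7.7,0],"spin":0,"jaw":10},{"offset":[-2.1,7.5,0],"spin":0,"jaw":10},{"offset":[-2.9,7.1,0],"spin":0,"jaw":10}]'

```text
clock: 10.7
eef_pos: [581.1, 143.5, 216.5]
eef_rot: [-3.14, 0.001, 1.155]
wrist_force: [-12.3, -1.4, 9.2]
finger_gap: 22.1
```

```bash
python3 look.py 3; python3 arc.py 6.736 0.06 20
```

```text
10.75 [581.67 142.76 216.57] [-3.1403e+00  8.0000e-04  1.1547e+00] 22.218049241581962
r 63.39567213621826 phi 0.6578341070773286 q 3.9733512001022575 Ft -4.352033928412033 Fr -9.04457698185204 Fz 9.133119183062977
cap 102.0 [518.74444778 -39.93417764  98.        ] along 144.4923945885766
7.936 {"offset": [-1.8, 3.5, 0], "spin": 0, "jaw": 10}, {"offset": [-2.0, 3.3, 0], "spin": 0, "jaw": 10}, {"offset": [-2.2, 3.2, 0], "spin": 0, "jaw": 10}, {"offset": [-2.4, 3.1, 0], "spin": 0, "jaw": 10}, {"offset": [-2.6, 2.9, 0], "spin": 0, "jaw": 10}, {"offset": [-2.8, 2.8, 0], "spin": 0, "jaw": 10}, {"offset": [-2.9, 2.5, 0], "spin": 0, "jaw": 10}, {"offset": [-3.0, 2.5, 0], "spin": 0, "jaw": 10}, {"offset": [-3.2, 2.2, 0], "spin": 0, "jaw": 10}, {"offset": [-3.3, 2.0, 0], "spin": 0, "jaw": 10}, {"offset": [-3.4, 1.8, 0], "spin": 0, "jaw": 10}, {"offset": [-3.6, 1.6, 0], "spin": 0, "jaw": 10}, {"offset": [-3.6, 1.4, 0], "spin": 0, "jaw": 10}, {"offset": [-3.7, 1.2, 0], "spin": 0, "jaw": 10}, {"offset": [-3.8, 1.0, 0], "spin": 0, "jaw": 10}, {"offset": [-3.8, 0.7, 0], "spin": 0, "jaw": 10}, {"offset": [-3.9, 0.5, 0], "spin": 0, "jaw": 10}, {"offset": [-3.8, 0.3, 0], "spin": 0, "jaw": 10}, {"offset": [-3.9, 0.0, 0], "spin": 0, "jaw": 10}, {"offset": [-3.9, -0.2, 0], "spin": 0, "jaw": 10}
```

Radial and vertical forces are building up in the grip. I'll open in place, look and re-centre before squeezing.

Emit:
drive_tool --rows '[{"offset":[0,0,0],"spin":0,"jaw":30},{"offset":[0,0,0],"spin":0,"jaw":40},{"offset":[0,0,0],"spin":0,"jaw":40},{"offset":[0,0,0],"spin":0,"jaw":40}]'

```text
clock: 11.15
eef_pos: [581.6, 143.9, 216.0]
eef_rot: [3.141, -0.0, 1.155]
wrist_force: [0.6, 0.9, -0.3]
finger_gap: 39.8
```

```bash
python3 look.py 4; python3 - <<'E'
from h import *
c=eyes.camera("wrist"); cv2.imwrite("pics/w5.png",c["color"]); s=manip.read_state(); print(s["eef_pos"],s["wrist_force"])
print(proj(c,[s["eef_pos"]-[0,0,78],s["eef_pos"]-[0,0,97]]))
for r in finder.find_in("wrist","ball")[:3]: print(r, at_z(c,r["uv"],138))
E
```

```text
11.2 [581.56 143.95 216.08] [ 3.1413e+00 -1.0000e-04  1.1555e+00] 40.035383200376955
r 64.04539966186492 phi 0.6734943064209427 q 3.9576910007586434 Ft -0.0030705182985553857 Fr 0.5241141160312812 Fz 0.3258400441464043
cap 102.0 [518.74444778 -39.93417764  98.        ] along 144.4923945885766
[581.55083113 143.95239493 216.03980898] [-0.16402397  0.25783129  0.30241137]
[[277.10804869 265.91207644]
 [277.13964098 251.85287097]]
{'uv': [275.4, 258.9], 'p': 0.71} [582.40973916 148.25094937 138.        ]
```

View pics/w5.png

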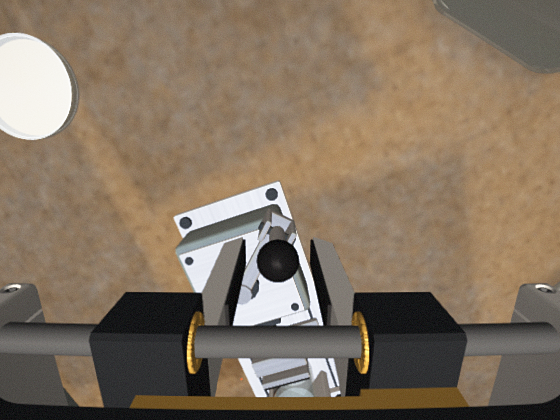

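The ball is clear between the open fingers at about (278,260), while the grasp point projects to (277,266). So the ball sits a few mm towards tool +x.

```bash
python3 - <<'E'
from h import *
c=eyes.camera("wrist"); im=c["color"]; g=im.max(2); m=np.zeros_like(g); m[235:285,254:302]=(g[235:285,254:302]<60)
n,l,st,ce=cv2.connectedComponentsWithStats(m); i=1+st[1:,4].argmax(); uv=(st[i][0]+(st[i][2]-1)/2, st[i][1]+(st[i][3]-1)/2); print(st[i],ce[i],uv)
s=manip.read_state(); psi=s["eef_rot"][2]
for z in (138,137):
  p=at_z(c,uv,z); d=(p-s["eef_pos"])[:2]; print(p,"tool dx,dy",d@[np.cos(psi),np.sin(psi)],d@[np.sin(psi),-np.cos(psi)])
  for A in ([531.5,104],[532,103]): e=p[:2]-A; print(A,np.hypot(*e),np.arctan2(e[1],e[0]))
E
```

```text
[ 257  239   45   43 1380] [277.96666667 260.36956522] (np.float64(279.0), np.float64(260.0))
[583.95000838 146.83806221 138.        ] tool dx,dy 3.632489691422679 1.0473696420284155
[531.5, 104] 67.72077194425718 0.68486572152094
[532, 103] 67.97484143975714 0.7009133547277601
[583.76067316 146.39538824 137.        ] tool dx,dy 3.1510554312587638 1.0527660851448135
[531.5, 104] 67.29447899462973 0.6815506564897248
[532, 103] 67.54499986283165 0.6977123749715213
```

Emit:
drive_tool --rows '[{"offset":[3,0,0],"spin":-8.55,"jaw":44},{"offset":[0,0,0],"spin":-8.55,"jaw":44},{"offset":[0,0,0],"spin":-8.55,"jaw":44},{"offset":[0,0,0],"spin":-8.55,"jaw":44},{"offset":[0,0,0],"spin":-8.55,"jaw":44},{"offset":[0,0,0],"spin":-8.55,"jaw":44},{"offset":[0,0,0],"spin":-8.55,"jaw":44},{"offset":[0,0,0],"spin":-8.55,"jaw":44},{"offset":[0,0,0],"spin":-8.55,"jaw":44},{"offset":[0,0,0],"spin":-8.55,"jaw":44},{"offset":[0,0,0],"spin":-8.55,"jaw":44},{"offset":[0,0,0],"spin":-8.55,"jaw":44},{"offset":[0,0,0],"spin":-8.55,"jaw":44},{"offset":[0,0,0],"spin":-8.55,"jaw":44},{"offset":[0,0,0],"spin":-8.55,"jaw":44},{"offset":[0,0,0],"spin":-8.55,"jaw":44},{"offset":[0,0,0],"spin":-8.55,"jaw":44},{"offset":[0,0,0],"spin":-8.55,"jaw":44},{"offset":[0,0,0],"spin":0,"jaw":44}]'

```text
clock: 13.25
eef_pos: [582.7, 146.7, 216.0]
eef_rot: [-3.142, -0.0, -2.439]
wrist_force: [0.1, -0.4, 0.2]
finger_gap: 43.8
```

```bash
cat > wl.py <<'E'
from h import *
import sys
c=eyes.camera("wrist"); im=c["color"]; cv2.imwrite(f"pics/w{sys.argv[1]}.png",im); s=manip.read_state(); psi=s["eef_rot"][2]
print(s["clock"],s["eef_pos"],s["eef_rot"],s["joints"][5],s["wrist_force"],s["finger_gap"])
print("tool proj",proj(c,[s["eef_pos"]-[0,0,78]]))
print([ (r["uv"],r["p"]) for r in finder.find_in("wrist","ball")[:2]])
g=cv2.GaussianBlur(im.max(2),(3,3),0); h=cv2.HoughCircles(g[225:300,235:320],cv2.HOUGH_GRADIENT,1,30,param1=100,param2=10,minRadius=18,maxRadius=25)
if h is not None:
  for u,v,r in h[0][:3]:
    p=at_z(c,(u+235,v+225),138); d=(p-s["eef_pos"])[:2]; print("ball",u+235,v+225,r,p,"tool dx,dy",d@[np.cos(psi),np.sin(psi)],d@[np.sin(psi),-np.cos(psi)])
E
python3 wl.py 6
```

```text
13.3 [582.74503985 146.67641317 216.03965308] [-3.14159094e+00  4.45540664e-05 -2.44494423e+00] -2.081825882329044 [-0.64765396  0.40170857 -0.34053545] 43.68978577151874
tool proj [[277.99342617 266.03272992]]
[([277.1, 263.7], 0.67)]
ball 278.5 265.5 21.0 [582.32619529 146.69302151 138.        ] tool dx,dy 0.31059578347988426 0.2814904320990726
```

View pics/w6.png

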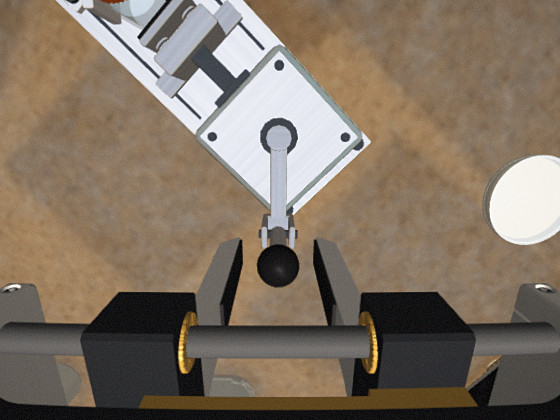

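The ball is centred (0.3 mm off) with the handle upright, and the arm lies along the tool's x axis. I regrip and crank on with the tool turning along with the crank.

Emit:
drive_tool --rows '[{"offset":[0.3,0,0],"spin":0,"jaw":10},{"offset":[0,0,0],"spin":0,"jaw":10},{"offset":[0,0,0],"spin":0,"jaw":10},{"offset":[0,0,0],"spin":0,"jaw":10},{"offset":[0,0,0],"spin":0,"jaw":10},{"offset":[0.1,-3.9,0],"spin":3.44,"jaw":10},{"offset":[0.1,-3.9,0],"spin":3.44,"jaw":10},{"offset":[0.1,-3.9,0],"spin":3.44,"jaw":10},{"offset":[0.1,-3.9,0],"spin":3.44,"jaw":10}]' --force 30

```text
clock: 14.25
eef_pos: [590.7, 134.1, 216.0]
eef_rot: [3.14, -0.001, -2.684]
wrist_force: [-5.3, 5.4, 1.9]
finger_gap: 22.4
```

```bash
cat >> look.py <<'E'
w=np.clip(c["color"][190:222,296:332,2].astype(float)-c["color"][190:222,296:332,0]-70,0,None)
v,u=np.mgrid[190:222,296:332]; p=at_z(c,((u*w).sum()/w.sum(),(v*w).sum()/w.sum()),98); print("soft along",(p[:2]-[531.5,104])@ex, w.sum(), "lateral",(p[:2]-[531.5,104])@[ex[1],-ex[0]])
E
sed -i 's/531.5,104/531.7,103.7/' look.py
python3 look.py 7
```

```text
14.3 [590.95 133.63 215.99] [ 3.1401e+00 -6.0000e-04 -2.6885e+00] 22.175960436150145
r 66.37896801071194 phi 0.46777990558662297 q 4.163405401592963 Ft -6.144112477793657 Fr -1.2625825942409556 Fz 1.8101829774417277
cap 101.0 [518.60350812 -39.99022637  98.        ] along 144.27686446152074
soft along 144.44594660976128 13869.0 lateral 1.0822385492316418
```

Emit:
drive_tool --rows '[{"offset":[0.1,-3.9,0],"spin":3.44,"jaw":10},{"offset":[0.1,-3.9,0],"spin":3.44,"jaw":10}]'

```text
clock: 14.5
eef_pos: [593.8, 127.0, 216.0]
eef_rot: [3.14, -0.001, -2.804]
wrist_force: [-2.9, 6.7, 1.0]
finger_gap: 22.4
```

```bash
python3 look.py 8
```

```text
14.55 [593.96 126.55 215.98] [ 3.1401e+00 -6.0000e-04 -2.8085e+00] 22.601326835780892
r 66.32410163111865 phi 0.35167593050086743 q 4.279509376678719 Ft -5.788225783978023 Fr -1.256137859406769 Fz 1.7401067778189105
cap 105.0 [518.7477563  -40.67366469  98.        ] along 144.94636333265214
soft along 144.94517644203827 13841.0 lateral 1.0184014535405352
```

Forces are clean now and the bottle has just started to move.

Emit:
drive_tool --rows '[{"offset":[0.1,-3.9,0],"spin":3.44,"jaw":10},{"offset":[0.1,-3.9,0],"spin":3.44,"jaw":10},{"offset":[0.1,-3.9,0],"spin":3.44,"jaw":10}]'

```text
clock: 14.85
eef_pos: [596.8, 115.7, 216.0]
eef_rot: [3.14, -0.001, -2.984]
wrist_force: [-2.6, 6.9, 0.9]
finger_gap: 22.3
```

```bash
python3 look.py 9
```

```text
14.9 [596.92 115.27 216.01] [ 3.1401e+00 -6.0000e-04 -2.9886e+00] 22.30681333047151
r 66.24221547606382 phi 0.1755558215717849 q 4.455629485607801 Ft -7.337201372780968 Fr -1.1114437793884329 Fz -0.1799847753292596
cap 101.0 [518.57196474 -41.92407033  98.        ] along 146.20688175114614
soft along 146.35961721413454 13628.0 lateral 1.1268405812549092
```

Emit:
drive_tool --rows '[{"offset":[0.1,-3.9,0],"spin":3.44,"jaw":10},{"offset":[0.1,-3.9,0],"spin":3.44,"jaw":10},{"offset":[0.1,-3.9,0],"spin":3.44,"jaw":10}]'

```text
clock: 15.2
eef_pos: [597.8, 104.2, 216.0]
eef_rot: [3.14, -0.0, 3.119]
wrist_force: [-1.5, 7.8, -0.3]
finger_gap: 22.5
```

```bash
python3 look.py 10
```

```text
15.25 [597.84 103.62 216.03] [ 3.1401e+00 -3.0000e-04  3.1144e+00] 22.360910616048244
r 66.13789315390875 phi -0.0011544929315065904 q 4.632339800111093 Ft -6.576236861854603 Fr -1.6329522437532382 Fz 0.19535618486294365
cap 104.0 [518.6324465  -43.60632378  98.        ] along 147.87868474027948
soft along 147.70664937872496 13810.0 lateral 0.927581909638974
```

Emit:
drive_tool --rows '[{"offset":[0.1,-3.9,0],"spin":3.44,"jaw":10},{"offset":[0.1,-3.9,0],"spin":3.44,"jaw":10}]'

```text
clock: 15.45
eef_pos: [597.3, 96.4, 216.1]
eef_rot: [3.14, -0.0, 2.999]
wrist_force: [0.1, 7.2, -0.2]
finger_gap: 22.6
```

```bash
python3 look.py 11
```

```text
15.5 [597.29  95.89 216.06] [ 3.1401e+00 -1.0000e-04  2.9944e+00] 22.26830154213982
r 66.0533925966269 phi -0.1185472036574226 q 4.749732510837009 Ft -6.580791774989727 Fr -1.3674247039170984 Fz 0.07372147549862752
cap 101.0 [518.56751579 -44.24481764  98.        ] along 148.52033096647338
soft along 148.51828113711815 13677.0 lateral 0.9675142136569822
```

Emit:
drive_tool --rows '[{"offset":[0.1,-3.9,0],"spin":3.44,"jaw":10},{"offset":[0.1,-3.9,0],"spin":3.44,"jaw":10}]'

```text
clock: 15.7
eef_pos: [595.9, 88.7, 216.1]
eef_rot: [3.14, 0.0, 2.879]
wrist_force: [1.8, 6.5, -1.7]
finger_gap: 22.7
```

```bash
python3 look.py 12
```

```text
15.75 [595.8   88.2  216.06] [ 3.1401 -0.      2.8743] 22.58722855193186
r 65.9445238434338 phi -0.2372082670394471 q 4.868393574219033 Ft -7.088490485474002 Fr -1.0203217055058666 Fz -0.5653858506543762
cap 101.0 [518.45447163 -45.12818949  98.        ] along 149.4099442610955
soft along 149.44700406258121 13738.0 lateral 1.0340275169880186
```

Emit:
drive_tool --rows '[{"offset":[0.1,-3.9,0],"spin":3.44,"jaw":10},{"offset":[0.1,-3.9,0],"spin":3.44,"jaw":10}]'

```text
clock: 15.95
eef_pos: [593.6, 81.2, 216.1]
eef_rot: [3.14, 0.0, 2.759]
wrist_force: [2.7, 6.2, -1.9]
finger_gap: 22.1
```

```bash
python3 look.py 13
```

```text
16.0 [593.43  80.76 216.07] [3.1400e+00 2.0000e-04 2.7542e+00] 22.730572550646144
r 65.85824753462585 phi -0.35586220160436893 q 4.987047508783955 Ft -6.811655507214727 Fr -1.3031287749548779 Fz -0.7731419357188911
cap 102.0 [518.26373897 -46.25074073  98.        ] along 150.5442404254069
soft along 150.47792244614132 13620.0 lateral 0.9883606287464585
```

Emit:
drive_tool --rows '[{"offset":[0.1,-3.9,0],"spin":3.44,"jaw":10},{"offset":[0.1,-3.9,0],"spin":3.44,"jaw":10}]'

```text
clock: 16.2
eef_pos: [590.4, 74.1, 216.1]
eef_rot: [3.14, 0.0, 2.638]
wrist_force: [4.1, 5.8, -2.3]
finger_gap: 22.2
```

```bash
python3 look.py 14
```

```text
16.25 [590.16  73.64 216.07] [3.1400e+00 3.0000e-04 2.6341e+00] 22.326360765440036
r 65.73912947463513 phi -0.47487896895862186 q 5.106064276138208 Ft -6.0408189239385415 Fr 0.20720874879420134 Fz -1.5734788326746696
cap 99.0 [518.32859002 -46.84220508  98.        ] along 151.12850001113426
soft along 151.3373879965018 13502.0 lateral 0.9938987889859788
```

Emit:
drive_tool --rows '[{"offset":[0,-3.9,0],"spin":3.44,"jaw":10},{"offset":[0.1,-3.9,0],"spin":3.44,"jaw":10}]'

```text
clock: 16.45
eef_pos: [586.4, 67.4, 216.1]
eef_rot: [3.14, 0.0, 2.518]
wrist_force: [4.6, 5.9, -2.6]
finger_gap: 22.5
```

```bash
python3 look.py 15
```

```text
16.5 [586.13  66.95 216.07] [3.1399e+00 3.0000e-04 2.5140e+00] 22.604213866883246
r 65.67965450939151 phi -0.5938900204200237 q 5.22507532759961 Ft -6.2499331146567645 Fr 0.04934453390015269 Fz -1.3091847905895073
cap 102.0 [518.01221691 -48.05454726  98.        ] along 152.36246768000075
soft along 152.25478416088836 13585.0 lateral 1.065033154516183
```

Emit:
drive_tool --rows '[{"offset":[0,-3.9,0],"spin":3.44,"jaw":10},{"offset":[0.1,-3.9,0],"spin":3.44,"jaw":10}]'

```text
clock: 16.7
eef_pos: [581.6, 61.2, 216.1]
eef_rot: [3.14, 0.0, 2.398]
wrist_force: [5.2, 4.9, -2.7]
finger_gap: 22.6
```

```bash
python3 look.py 16
```

```text
16.75 [581.35  60.8  216.1 ] [3.1398e+00 3.0000e-04 2.3939e+00] 22.43250826276447
r 65.61391502534264 phi -0.712657879460518 q 5.343843186640104 Ft -5.399502987704295 Fr 0.07689840271930794 Fz -3.293595450515825
cap 98.0 [517.91759686 -48.70540426  98.        ] along 153.01884107648348
soft along 153.14024385473311 13334.0 lateral 0.9936151942546738
```

Emit:
drive_tool --rows '[{"offset":[0,-3.9,0],"spin":3.44,"jaw":10},{"offset":[0.1,-3.9,0],"spin":3.44,"jaw":10}]'

```text
clock: 16.95
eef_pos: [576.2, 55.6, 216.1]
eef_rot: [3.139, 0.0, 2.278]
wrist_force: [5.6, 5.3, -2.5]
finger_gap: 22.6
```

```bash
python3 look.py 17
```

```text
17.0 [575.9  55.3 216.1] [3.1396e+00 3.0000e-04 2.2738e+00] 22.52632053055645
r 65.54488852049182 phi -0.8306376517644927 q 5.461822958944079 Ft -6.728670547262108 Fr -0.0525324712724116 Fz -2.4466443393854655
cap 99.0 [518.32475102 -48.84325669  98.        ] along 153.12325911372187
soft along 153.20111154096807 13376.0 lateral 0.986865113982063
```

Emit:
drive_tool --rows '[{"offset":[0,-3.9,0],"spin":3.44,"jaw":10},{"offset":[0.1,-3.9,0],"spin":3.44,"jaw":10}]'

```text
clock: 17.2
eef_pos: [570.2, 50.7, 216.1]
eef_rot: [3.139, 0.0, 2.158]
wrist_force: [7.7, 5.2, -4.5]
finger_gap: 22.4
```

```bash
python3 look.py 18
```

```text
17.25 [569.87  50.47 216.14] [3.1392e+00 4.0000e-04 2.1537e+00] 22.512283162251506
r 65.50468768968148 phi -0.9486856481996162 q 5.579870955379203 Ft -7.150129526838214 Fr 0.24650688371723053 Fz -4.065376608163093
cap 100.0 [518.16170794 -48.86303558  98.        ] along 153.1561792197963
soft along 153.29535179103252 13474.0 lateral 0.9944176730445459
```

The bottle stopped moving at q≈5.355, so it is seated. The crank is now at about 5.58, which is 1.8 mm of spring or about 21.6 N. The handle force has risen about 2.4 N, which gives about 20 N. I add a small final nudge and hold.

Emit:
drive_tool --rows '[{"offset":[0,-2,0],"spin":1.75,"jaw":10},{"offset":[0,0,0],"spin":0,"jaw":10},{"offset":[0,0,0],"spin":0,"jaw":10},{"offset":[0,0,0],"spin":0,"jaw":10},{"offset":[0,0,0],"spin":0,"jaw":10}]'

```text
clock: 17.75
eef_pos: [568.5, 49.5, 216.1]
eef_rot: [3.139, 0.0, 2.13]
wrist_force: [6.3, 3.0, -3.7]
finger_gap: 22.6
```

```bash
python3 look.py 19
```

```text
17.8 [568.55  49.54 216.11] [3.1394e+00 4.0000e-04 2.1296e+00] 22.20182089779323
r 65.50305695737634 phi -0.9733317468345098 q 5.604517054014096 Ft -6.947553525780743 Fr 0.9283060050765347 Fz -3.5608081927527313
cap 101.0 [518.00195034 -48.85479761  98.        ] along 153.16090879987522
soft along 153.30306954975208 13438.0 lateral 1.01952354217269
```

Emit:
drive_tool --rows '[{"offset":[0,0,0],"spin":0,"jaw":30},{"offset":[0,0,0],"spin":0,"jaw":40},{"offset":[0,0,0],"spin":0,"jaw":40},{"offset":[0,0,0],"spin":0,"jaw":40}]'

```text
clock: 18.2
eef_pos: [568.0, 49.1, 216.1]
eef_rot: [-3.141, 0.0, 2.13]
wrist_force: [1.3, -0.2, 0.2]
finger_gap: 39.8
```

```bash
python3 wl.py 20; python3 look.py 20
```

```text
18.25 [567.96730291  49.07966208 216.06393948] [-3.14149999e+00  1.50587720e-05  2.12961271e+00] -0.5368179927524611 [ 0.48704486  0.07346426 -0.43746178] 40.261342189982905
tool proj [[277.48211491 265.71388896]]
[([278.5, 261.7], 0.73)]
ball 280.5 266.5 21.0 [569.67520264  49.53712931 138.        ] tool dx,dy -0.5176206134529932 1.6906409020187538
ball 241.5 240.5 19.9 [543.2838486   51.48345294 138.        ] tool dx,dy 15.124881907664038 -19.65423807676894
18.35 [567.99  49.13 216.06] [-3.1416  0.      2.1297] 40.0362652124637
r 65.53568399735849 phi -0.9839581749750563 q 5.615143482154643 Ft 0.6325092536102526 Fr 0.13179543841212368 Fz -0.5801431838667584
cap 101.0 [518.00195034 -48.85479761  98.        ] along 153.16090879987522
soft along 153.33728882746215 13459.0 lateral 0.9836300145860112
```

View pics/w20.png

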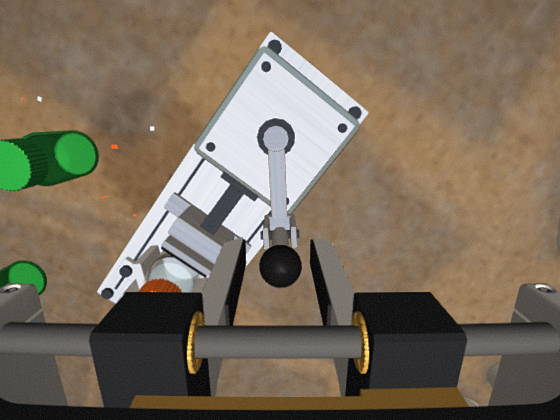

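The bottle is seated against the V and the handle is upright. The ball is at (280,266) px, about 1.4 mm to tool +y, and the arm is turned about 2.5° from the tool. I estimate about 24 N of squeeze. I align and grip lightly, then fold down along the reverse arc.

Emit:
drive_tool --rows '[{"offset":[-0.3,1.4,0],"spin":-2.7,"jaw":40},{"offset":[0,0,0],"spin":0,"jaw":25},{"offset":[0,0,0],"spin":0,"jaw":10},{"offset":[0,0,0],"spin":0,"jaw":10},{"offset":[0,0,0],"spin":0,"jaw":10},{"offset":[0,0,0],"spin":0,"jaw":10}]' --force 10

```text
clock: 18.95
eef_pos: [569.3, 49.6, 216.0]
eef_rot: [-3.141, -0.0, 2.177]
wrist_force: [-0.7, -0.1, 0.2]
finger_gap: 23.2
```

```bash
python3 look.py 21
```

```text
19.0 [569.3   49.6  216.01] [-3.1415 -0.      2.1766] 22.650502395004022
r 65.8804694615359 phi -0.9633580236551359 q 5.594543330834722 Ft 0.7619577353596422 Fr 0.4228634728197762 Fz -0.38697845140201953
cap 100.0 [518.16176146 -48.83513431  98.        ] along 153.12836569059235
soft along 153.3244230230983 13453.0 lateral 1.0120579528340086
```

Emit:
drive_tool --rows '[{"offset":[1.2,0,0],"spin":0,"jaw":10},{"offset":[7.09,0,0.7],"spin":0,"jaw":10},{"offset":[6.89,0,1.78],"spin":0,"jaw":10},{"offset":[6.53,0,2.83],"spin":0,"jaw":10},{"offset":[6.03,0,3.81],"spin":0,"jaw":10},{"offset":[5.36,0,4.68],"spin":0,"jaw":10},{"offset":[4.58,0,5.46],"spin":0,"jaw":10},{"offset":[3.68,0,6.1],"spin":0,"jaw":10},{"offset":[2.69,0,6.6],"spin":0,"jaw":10},{"offset":[1.64,0,6.93],"spin":0,"jaw":10},{"offset":[0.55,0,7.1],"spin":0,"jaw":10},{"offset":[0,0,0.5],"spin":0,"jaw":10},{"offset":[0,0,0],"spin":0,"jaw":10}]'

```text
clock: 20.3
eef_pos: [543.0, 87.7, 169.1]
eef_rot: [-3.141, -0.001, 2.177]
wrist_force: [0.7, 3.5, -1.4]
finger_gap: 23.2
```

```bash
python3 look.py 22
```

```text
20.35 [542.96  87.66 169.36] [-3.1413e+00 -5.0000e-04  2.1767e+00] 23.061172249373577
r 19.59772139867178 phi -0.9585521376321169 q 5.589737444811703 Ft -1.0775132349320025 Fr -3.48142786378305 Fz -1.6336097336529583
cap 98.0 [518.1754494  -48.87793132  98.        ] along 153.16991274279778
soft along 153.3191770096495 13446.0 lateral 1.0471016828462176
```

Folded cleanly with q still about 5.59. I open, lift away and check.

Emit:
drive_tool --rows '[{"offset":[0,0,0],"spin":0,"jaw":35},{"offset":[0,0,0],"spin":0,"jaw":50},{"offset":[0,0,0],"spin":0,"jaw":50},{"offset":[0,0,-10],"spin":0,"jaw":50},{"offset":[0,0,-20],"spin":0,"jaw":50},{"offset":[0,0,-30],"spin":0,"jaw":50},{"offset":[0,0,-30],"spin":0,"jaw":50},{"offset":[0,0,-30],"spin":0,"jaw":50},{"offset":[0,0,0],"spin":0,"jaw":50},{"offset":[0,0,0],"spin":0,"jaw":50}]'

```text
clock: 21.35
eef_pos: [542.9, 87.6, 290.2]
eef_rot: [3.141, 0.001, 2.177]
wrist_force: [0.2, 0.1, -0.3]
finger_gap: 49.9
```

```bash
python3 look.py 23; python3 - <<'E'
from h import *
c=eyes.camera("wrist"); cv2.imwrite("pics/w23.png",c["color"]); s=manip.read_state()
for t in ["ball","hinge"]:
    for r in finder.find_in("wrist",t)[:2]: print(t,r,at_z(c,r["uv"],92),at_d(c,r["uv"]))
E
```

```text
21.4 [542.76  87.58 289.24] [-3.1411e+00 -2.0000e-04  2.1769e+00] 50.18769916512519
r 19.554648125118245 phi -0.969488204786409 q 5.600673511965995 Ft -0.3317073884540063 Fr -1.120324394386017 Fz -1.2737665810070637
cap 101.0 [518.00195034 -48.85479761  98.        ] along 153.16090879987522
soft along 153.3370363949579 13181.0 lateral 1.0122601258118202
ball {'uv': [278.1, 214.7], 'p': 0.91} [547.49444687  81.53313383  92.        ] [544.83415064  85.33722572 106.72753545]
hinge {'uv': [276.7, 218.3], 'p': 0.69} [548.43059323  77.88879123  92.        ] [546.09731997  81.33034731 104.68090549]
hinge {'uv': [510.0, 10.8], 'p': 0.58} [603.48353887 331.32541489  92.        ] [621.74918956 361.91489744  44.1684626 ]
```

View pics/w23.png

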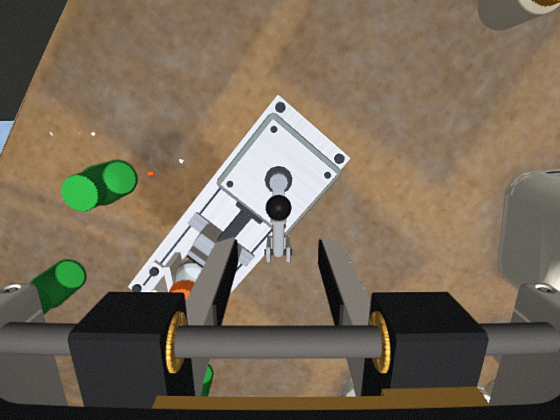

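The handle is folded over the arm, with the ball at (278,207) px as at the start, and the bottle is in the V. I do one depth check on the fold height before handing in.

```bash
python3 - <<'E'
from h import *
c=eyes.camera("wrist"); g=c["color"].max(2); Z=[]; P=[]
for v in range(196,219):
  for u in range(266,292):
    if g[v,u]<60 and c["depth"][v,u]>0:
      o,d=ray(c,(u,v)); p=o+d*c["depth"][v,u]
      if p[2]>85: P.append(p)
P=np.array(P); A=np.c_[2*P,np.ones(len(P))]; x=np.linalg.lstsq(A,(P**2).sum(1),rcond=None)[0]
print(len(P),"top z",np.percentile(P[:,2],[50,90,99]),"sphere",x[:3],np.sqrt(x[3]+x[:3]@x[:3]))
# fixed-radius fit
from scipy.optimize import least_squares
print(least_squares(lambda k:np.linalg.norm(P-k,axis=1)-12,[543,87,92],loss="soft_l1").x)
E
```

```text
462 top z [104.24252328 106.86825386 107.84231996] sphere [542.63379971  88.34724486  96.20450487] 11.304735144949118
[542.79201219  88.08218372  95.2977893 ]
```

The sphere fit puts the ball about 3 mm high (roughly 0.07 rad, or depth bias). That is in tolerance, but I'll tap it down with closed fingers to be sure.

Emit:
drive_tool --rows '[{"offset":[0,0,0],"spin":0,"jaw":0},{"offset":[0,0,20],"spin":0,"jaw":0},{"offset":[0,0,20],"spin":0,"jaw":0},{"offset":[0,0,20],"spin":0,"jaw":0},{"offset":[0,0,15],"spin":0,"jaw":0},{"offset":[0,0,8],"spin":0,"jaw":0},{"offset":[0,0,3],"spin":0,"jaw":0},{"offset":[0,0,1],"spin":0,"jaw":0},{"offset":[0,0,1],"spin":0,"jaw":0}]' --force 10

```text
clock: 22.5
eef_pos: [543.2, 87.7, 202.2]
eef_rot: [3.141, 0.0, 2.177]
wrist_force: [-0.7, 0.7, 1.4]
finger_gap: 0.4
```

Emit:
drive_tool --rows '[{"offset":[0,0,0.7],"spin":0,"jaw":0},{"offset":[0,0,0],"spin":0,"jaw":0}]'

```text
clock: 22.7
eef_pos: [543.1, 87.7, 201.3]
eef_rot: [3.141, 0.0, 2.177]
wrist_force: [-0.3, 0.3, 1.5]
finger_gap: 0.5
```

Emit:
drive_tool --rows '[{"offset":[0,0,-10],"spin":0,"jaw":0},{"offset":[0,0,-30],"spin":0,"jaw":0},{"offset":[0,0,-40],"spin":0,"jaw":0},{"offset":[0,0,-20],"spin":0,"jaw":0},{"offset":[0,0,0],"spin":0,"jaw":0},{"offset":[0,0,0],"spin":0,"jaw":0}]'

```text
clock: 23.3
eef_pos: [542.9, 87.6, 300.9]
eef_rot: [3.141, 0.0, 2.177]
wrist_force: [-0.2, 0.0, -0.3]
finger_gap: 0.6
```

```bash
python3 look.py 24; python3 -c "
from h import *
for t in ['beaker','pot','petri_dish']: print(t,finder.find_in('top',t)[:1])
print(manip.sign_off())"
```

```text
23.35 [542.71  87.58 300.11] [-3.1405e+00 -5.0000e-04  2.1769e+00] 0.14237325247273835
r 19.52803334824196 phi -0.9715033054580297 q 5.602688612637616 Ft 0.6038147313265881 Fr 0.17028685861234621 Fz -0.37243780474380705
cap 101.0 [518.00195034 -48.85479761  98.        ] along 153.16090879987522
soft along 153.32524976723542 13188.0 lateral 0.9858015936524024
beaker [{'uv': [407.4, 257.0], 'p': 0.59}]
pot [{'uv': [163.5, 167.3], 'p': 0.57}]
petri_dish [{'uv': [185.9, 235.5], 'p': 0.85}]
the job is handed in; nothing more can be done
None
```

I swung the handle up, cranked clockwise from about 0.33 to 5.6 rad and folded the handle back down. The robot stood clear when I handed in at about 23 s. No verdict is reported.

- **Squeeze:** I estimate about 24 N. The bottle stopped moving at a crank reading of about 5.355, and the crank went about 0.25 rad further, which is roughly 2 mm of pad spring. The rise in handle force pointed to about 20 N just before a last small nudge. Both are indirect estimates; nothing measured the squeeze directly.
- **Bottle:** its cap position stayed within 0.05 mm from the last nudge to hand-in. I did not measure its tilt, but the pictures show it standing in the cradle.
- **Handle:** a depth fit after folding put the ball about 3 mm high (roughly 0.07 rad), though the depth readings seem to run high. I tapped it with closed fingers down to the folded height and felt about 1.5 N.
- **Other objects:** the finder put the beaker, pot and petri dish within about 3 pixels of where they started. That is about 7 mm, which is its usual scatter, and the arm never came near them.
- **Extra regrip:** partway through cranking, radial and vertical forces built up in the grip because the ball had slipped about 3 mm. I opened, re-centred and regripped with the tool turning along with the crank, and the forces stayed low after that.

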